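# Load the steriliser cassette from the drying rack in reverse order

### The job

Move the four clean hand instruments from the white drying rack into the steel steriliser cassette, one to a slot, in reverse order: the one that lies nearest the rack's blue end goes into the slot farthest from the cassette's blue end, and so on along the row. Lay each flat across both rails of its slot, either way round and with its handle roughly centred on the rails, and let none drop onto the worktop or a base plate.

Things in the scene. Friction and masses are not known exactly. Their poses are not given: they have to be found in the camera images.
- mouth_mirror: Mouth mirror: slim pale instrument with a small round mirror at its tip, 162 mm long. Grip its handle: a bar 130 mm long (x), 8 mm wide (y), 8 mm high; origin on the underside, 18 mm from the middle of the handle, which lies at x = -18 mm; x along the instrument, z up. 20 g, balanced at the handle's middle. It starts on a rest, underside at 30 mm; fingers fit between the saddles (64 mm) and have 22 mm free below it. Neighbours 50 mm away.
- probe: Probe: slim instrument with a teal-green handle, 154 mm long. Grip its handle: a bar 130 mm long (x), 8 mm wide (y), 8 mm high; origin on the underside, 14 mm from the middle of the handle, which lies at x = -14 mm; x along the instrument, z up. 20 g, balanced at the handle's middle. It starts on a rest, underside at 30 mm; fingers fit between the saddles (64 mm) and have 22 mm free below it. Neighbours 50 mm away.
- scaler: Scaler: slim pale grey-white instrument with red rings and two hooked tips, 183 mm long. Grip its handle: a bar 130 mm long (x), 9 mm wide (y), 8 mm high; origin on the underside at the middle of the handle; x along the instrument, z up. 20 g, balanced at the handle's middle. It starts on a rest, underside at 30 mm; fingers fit between the saddles (64 mm) and have 22 mm free below it. Neighbours 50 mm away.
- excavator: Excavator: slim instrument with a purple handle, 183 mm long. Grip its handle: a bar 130 mm long (x), 9 mm wide (y), 8 mm high; origin on the underside at the middle of the handle; x along the instrument, z up. 20 g, balanced at the handle's middle. It starts on a rest, underside at 30 mm; fingers fit between the saddles (64 mm) and have 22 mm free below it. Neighbours 50 mm away.
- yellow_rest: Yellow rest, fixed on the drying rack; carries the mouth mirror at the start and still marks its place later. Strip 100 mm (x) by 36 mm (y) with two saddles at x = -38 and +38 mm. Origin at worktop height under its middle; seat at z = 30 mm, lips to 39 mm; x along the instrument, y along the row towards the rack's blue end.
- green_rest: Light green rest, fixed on the drying rack; carries the probe at the start and still marks its place later. Strip 100 mm (x) by 36 mm (y) with two saddles at x = -38 and +38 mm. Origin at worktop height under its middle; seat at z = 30 mm, lips to 39 mm; x along the instrument, y along the row towards the rack's blue end.
- red_rest: Red rest, fixed on the drying rack; carries the scaler at the start and still marks its place later. Strip 100 mm (x) by 36 mm (y) with two saddles at x = -38 and +38 mm. Origin at worktop height under its middle; seat at z = 30 mm, lips to 39 mm; x along the instrument, y along the row towards the rack's blue end.
- purple_rest: Light purple rest, fixed on the drying rack; carries the excavator at the start and still marks its place later. Strip 100 mm (x) by 36 mm (y) with two saddles at x = -38 and +38 mm. Origin at worktop height under its middle; seat at z = 30 mm, lips to 39 mm; x along the instrument, y along the row towards the rack's blue end.
- drying_rack: White drying rack, fixed, with a blue end. Origin under its centre on the worktop; x across the row, y along it towards its blue end, z up. 116 x 254 mm, base plate 5 mm, ends 40 mm high. Carries the four coloured rests at y = +75, +25, -25, -75 mm in an order that changes.
- cassette: Steel steriliser cassette, fixed, empty, with a blue end. Origin under its centre on the worktop; x across the row, y along it towards its blue end, z up. 116 x 254 mm, base plate 5 mm, ends 40 mm high. Grey rails at x = -38 and +38 mm, 12 mm thick, seat at z = 30 mm. Four slots across both, centred at y = +75, +25, -25, -75 mm, each 24 mm wide between lips 9 mm high.

How it is judged:
At the end, for the whole second after the job is handed in: Counted from the blue ends, the instrument of rest 1, 2, 3, 4 lies in slot 4, 3, 2, 1: at rest, within 12 mm of the slot's middle along the row, handle centred on the rails to 25 mm, seated 26 to 34.5 mm high, flat within 0.1 rad and along the slot within 0.22 rad (((y of yellow_rest in the frame of drying_rack between 0.065 and 0.085 m and y of mouth_mirror in the frame of cassette between -0.087 and -0.063 m) or (y of yellow_rest in the frame of drying_rack between 0.015 and 0.035 m and y of mouth_mirror in the frame of cassette between -0.037 and -0.013 m) or (y of yellow_rest in the frame of drying_rack between -0.035 and -0.015 m and y of mouth_mirror in the frame of cassette between 0.013 and 0.037 m) or (y of yellow_rest in the frame of drying_rack between -0.085 and -0.065 m and y of mouth_mirror in the frame of cassette between 0.063 and 0.087 m)) and x of mouth_mirror in the frame of cassette between -0.043 and 0.043 m and z of mouth_mirror in the frame of cassette between 0.026 and 0.0345 m and angle between the x axis of each of mouth_mirror, probe, scaler, excavator and the x axis of cassette, either way round below 0.22 rad and angle between the z axis of each of mouth_mirror, probe, scaler, excavator and the z axis of cassette, either way round below 0.1 rad and linear speed of each of mouth_mirror, probe, scaler, excavator below 0.02 m/s and angular speed of each of mouth_mirror, probe, scaler, excavator below 0.3 rad/s and ((y of green_rest in the frame of drying_rack between 0.065 and 0.085 m and y of probe in the frame of cassette between -0.087 and -0.063 m) or (y of green_rest in the frame of drying_rack between 0.015 and 0.035 m and y of probe in the frame of cassette between -0.037 and -0.013 m) or (y of green_rest in the frame of drying_rack between -0.035 and -0.015 m and y of probe in the frame of cassette between 0.013 and 0.037 m) or (y of green_rest in the frame of drying_rack between -0.085 and -0.065 m and y of probe in the frame of cassette between 0.063 and 0.087 m)) and x of probe in the frame of cassette between -0.039 and 0.039 m and z of probe in the frame of cassette between 0.026 and 0.0345 m and ((y of red_rest in the frame of drying_rack between 0.065 and 0.085 m and y of scaler in the frame of cassette between -0.087 and -0.063 m) or (y of red_rest in the frame of drying_rack between 0.015 and 0.035 m and y of scaler in the frame of cassette between -0.037 and -0.013 m) or (y of red_rest in the frame of drying_rack between -0.035 and -0.015 m and y of scaler in the frame of cassette between 0.013 and 0.037 m) or (y of red_rest in the frame of drying_rack between -0.085 and -0.065 m and y of scaler in the frame of cassette between 0.063 and 0.087 m)) and x of scaler in the frame of cassette between -0.025 and 0.025 m and z of scaler in the frame of cassette between 0.026 and 0.0345 m and ((y of purple_rest in the frame of drying_rack between 0.065 and 0.085 m and y of excavator in the frame of cassette between -0.087 and -0.063 m) or (y of purple_rest in the frame of drying_rack between 0.015 and 0.035 m and y of excavator in the frame of cassette between -0.037 and -0.013 m) or (y of purple_rest in the frame of drying_rack between -0.035 and -0.015 m and y of excavator in the frame of cassette between 0.013 and 0.037 m) or (y of purple_rest in the frame of drying_rack between -0.085 and -0.065 m and y of excavator in the frame of cassette between 0.063 and 0.087 m)) and x of excavator in the frame of cassette between -0.025 and 0.025 m and z of excavator in the frame of cassette between 0.026 and 0.0345 m); the robot touches nothing.
It fails at once if an instrument fell onto the worktop or a base plate (height (world z) of any of mouth_mirror, probe, scaler, excavator below 0.015 m).
It also fails if it takes over 106 s, if anything falls off the work surface, if the arm or the gripper's body presses on something with over 40 N, if the wrist force passes 120 N, or if a joint passes its speed limit or range.

### The arm

A 7-joint arm with a two-finger parallel gripper is mounted at the origin on a cart in front of the work surface, level with it; the furniture and walls round the work are solid. World frame = base frame: x ahead of the robot, y to its left, z up, the work surface at z = 0. Lengths are in m, angles in rad, forces in N, time in s.
With the tool pointing down it reaches from about 0.425 to 0.875 m from the base axis. Payload 4.7 kg.
Tool frame: the origin (TCP) lies on the centre line of the jaws, within the pads' length; the fingertips stand 11 mm ahead of it and the grasp point (between the pads) lies 8 mm behind it; z points along the fingers, y is the line along which they close (so a half turn about z gives the same grasp; the last joint's range is limited). The gripper opens to 85 mm and grips with 20 to 120 N. Pads are 22 mm wide; open, the fingers measure 114 mm over their backs; the gripper's body (76 mm by 85 mm) begins 54 mm behind the grasp point. The pads swing forward as they close: fully open they stand 13 mm farther back than shut.
Start: joints at [-1.226, 0.321, -0.07, 1.45, 0.023, 1.371, -0.057], TCP at [0.211, 0.615, 0.242] pointing down, gripper open.
Joint ranges: [-2.86, 2.86], [-0.3, 2.09], [-1.38, 1.24], [0.06, 2.45], [-1.56, 4.7], [0.09, 2.05], [-2.69, 2.69]. Speed limits (rad/s): [2.57, 2.57, 3.14, 3.14, 3.14, 3.14, 3.14].

### API

Orientations are given as a rotation vector (axis times angle).
In Python, from plant import arm gives the robot as it stands. The module is installed in compiled form; this text tells all that it offers.
- The arm moves only by the tool apply_moves, never from a script. Its argument "series" is a list of rows, each a list of 5 numbers: the shift along the tool's x, y, z in mm, then the turn about the tool's z in rad, then the opening, from 0 (shut) to 1 (fully open). A call has 1 to 20 rows; each row is the pose to reach, as a shift and turn from the pose commanded when the call began, along the tool's axes at that moment; what a row does not reach only later rows make up. A row lasts 1/8 s, in which the tool goes at most 62.5 mm and 10.7 degrees, less where a joint would pass 70% of its speed; a pose out of reach is approached as far as the arm can. A call with a gripper value outside its range is refused whole. The fingers move at their own pace and stop on an object; "newtons" is the grip in N (left out, the last holds). Time passes only in rows, so rows that repeat a pose let the fingers close. It gives the time, the measured TCP pose, the force, the opening and the grip force at its end, in the units of the state.
- arm.get_state(): the state, without advancing time (a new reading comes with each control period).
- arm.camera(name): name is "scene" or "top" or "wrist"; returns the picture (400x640x3 uint8, red, green, blue); there is no depth.
- arm.camera_model(name): a dict with "fx", "fy", "cx", "cy" (pixels), "position" and "rotation" of the camera in the world; the wrist camera has in their place "hand_eye" (4x4, takes a point from camera to tool coordinates, whose origin is the TCP and whose axes are the flange's). Camera axes: x right, y down, z forward; pixel columns grow to the right and rows downward; lengths in m; the calibration is good to about 2 mm. A picture is of the moment at which its call begins: read the wrist's pose just before it. camera_model takes no time and is no camera call.
- arm.hand_in(): hands the job in; it is judged then, once.
Trained networks look in the newest picture that a camera, given by its name, has taken for a name from the list of things; names that differ only in an ending like _2 or _b are one class to them, and where a whole thing is asked for, a point or a joint stands for the part that bears it (a point fixed in the world has none). Each returns a list of dicts, best first, with "p" (0 to 1); they miss things now and then, are a little off and sometimes report something else, mostly with a low value. They report only what shows in the picture. A call takes as long as a camera call.
- arm.spot_in(camera, thing): "box" ([left, top, right, bottom] in pixels, round what is visible of it).
- arm.mark_of(camera, thing): "point" ([column, row] in pixels: a listed point, or the origin of a listed thing).
The state is a dict: "time_s": time; "q": joint angles; "qd": joint speeds; "joint_torque": joint torques, N m; "ee_pos": TCP position; "ee_rot": TCP orientation; "ft_force": force on the tool from outside, world axes, zero at the start; "torque": the same for the moment, N m; "finger_gap": finger opening in m; "grip_force": force on a finger pad.
Only numpy, scipy, OpenCV 4.12 (cv2) and the standard library are available. Lean on these libraries where they do the work, as an engineer would, in place of code of your own. Each camera call takes 0.05 s, during which the arm holds its last target. There are 200 camera calls.

## Working session

There is one attempt and no reset: what is moved stays moved. The work goes in short steps, Python scripts to look and compute and a tool call to move; the robot and the scene stay as the last step left them, time stands still between calls to the robot, and variables do not carry over. Pictures are saved under pics/ and viewed, at most 14 in all, crops included, and the job is handed in when it is done.

Besides the shell and the picture viewer there is one more tool, called after "Emit:" as name(argument=value, ...) on one line, values as JSON. apply_moves: Moves the arm, as the interface text tells. Its arguments: {"type":"object","properties":{"series":{"type":"array","items":{"type":"array","items":{"type":"number"}}},"newtons":{"type":"number"}},"required":["series"]}

```bash
mkdir -p pics
cat > h.py <<'E'
import numpy as np, cv2
from scipy.spatial.transform import Rotation as R
from plant import arm
def pix2w(cam,uv,z):
    m=arm.camera_model(cam); 
    if 'hand_eye' in m:
        s=arm.get_state(); T=np.eye(4); T[:3,:3]=R.from_rotvec(s['ee_rot']).as_matrix(); T[:3,3]=s['ee_pos']; C=T@np.array(m['hand_eye']); Rm,p=C[:3,:3],C[:3,3]
    else:
        Rm=np.array(m['rotation']); p=np.array(m['position'])
        if Rm.shape!=(3,3): Rm=R.from_rotvec(Rm).as_matrix()
    d=Rm@np.array([(uv[0]-m['cx'])/m['fx'],(uv[1]-m['cy'])/m['fy'],1]); return p+d*(z-p[2])/d[2]
def snap(cam,name):
    a=arm.camera(cam); cv2.imwrite('pics/'+name,cv2.cvtColor(a,cv2.COLOR_RGB2BGR)); return a
E
python3 - <<'E'
from h import *
snap('top','top0.png'); 
for t,z in [('drying_rack',0),('cassette',0),('yellow_rest',0),('green_rest',0),('red_rest',0),('purple_rest',0),('mouth_mirror',.03),('probe',.03),('scaler',.03),('excavator',.03)]:
    for d in arm.mark_of('top',t)[:2]: print(t,round(d['p'],2),np.round(d['point'],1),np.round(pix2w('top',d['point'],z),4))
s=arm.get_state(); print(s['time_s'],s['ee_pos'],s['ee_rot'],s['finger_gap'],s['ft_force'])
print(arm.camera_model('top'),arm.camera_model('wrist'))
E
```

```text
drying_rack 0.72 [378.6 203.6] [ 0.5022 -0.1243  0.    ]
drying_rack 0.68 [409.  207.3] [ 0.493  -0.1906  0.    ]
cassette 0.83 [235.3 210.5] [0.4919 0.1898 0.    ]
cassette 0.59 [377.1 201.8] [ 0.5062 -0.1211  0.    ]
yellow_rest 0.72 [422.3 208. ] [ 0.491  -0.2197  0.    ]
green_rest 0.78 [441.8 211.6] [ 0.4825 -0.262   0.    ]
red_rest 0.9 [399.2 203.3] [ 0.5021 -0.1694  0.    ]
mouth_mirror 0.6 [425.2 201.9] [ 0.503  -0.2188  0.03  ]
probe 0.71 [450.4 202.3] [ 0.5013 -0.2721  0.03  ]
scaler 0.53 [403.6 200.7] [ 0.5062 -0.1732  0.03  ]
excavator 0.74 [378.6 201.4] [ 0.5056 -0.1202  0.03  ]
0.55 [0.21113956 0.61477321 0.24235573] [5.17155835e-01 3.09866022e+00 1.23744254e-04] 0.08542339578844767 [ 0.33569037 -0.40615329  0.11003438]
{'fx': 416.62772132094796, 'fy': 416.62772132094796, 'cx': 318.4419989702314, 'cy': 194.11578507433973, 'position': array([0.46347474, 0.00500922, 0.91255754]), 'rotation': array([-2.16873282,  2.20267524, -0.07051832])} {'fx': 282.8741589628187, 'fy': 282.8741589628187, 'cx': 322.4052433272276, 'cy': 202.24236388535837, 'hand_eye': array([[ 1.71343968e-04, -9.61782066e-01, -2.73816049e-01,
         6.90785101e-02],
       [ 9.99999506e-01,  4.32892658e-04, -8.94777763e-04,
         3.29642991e-04],
       [ 9.79114163e-04, -2.73815761e-01,  9.61781665e-01,
        -1.32091301e-01],
       [ 0.00000000e+00,  0.00000000e+00,  0.00000000e+00,
         1.00000000e+00]])}
```

View pics/top0.png

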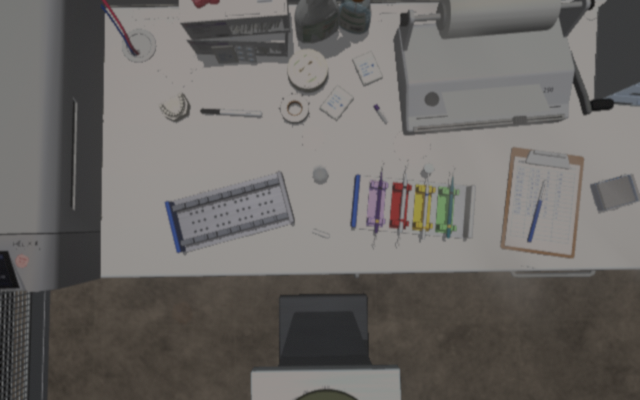

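The top view shows the rack (blue end at col 356) holding purple, red, yellow, green from blue. The cassette's blue end is at col 174. I'll zoom in for precise geometry.

Run:
```python
from h import *
a=cv2.imread('pics/top0.png')
b=cv2.resize(a[160:260,155:305],None,fx=5,fy=5,interpolation=cv2.INTER_CUBIC)
c=cv2.resize(a[155:255,340:490],None,fx=5,fy=5,interpolation=cv2.INTER_CUBIC)
g=lambda i:np.clip(i*1.6,0,255).astype('uint8')
cv2.imwrite('pics/c1.png',g(b)); cv2.imwrite('pics/c2.png',g(c))
```

```text
(no output)
```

View pics/c1.png

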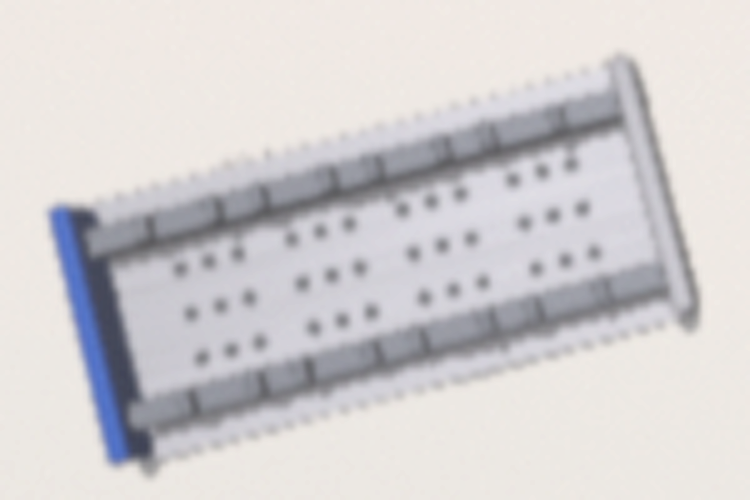

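View pics/c2.png

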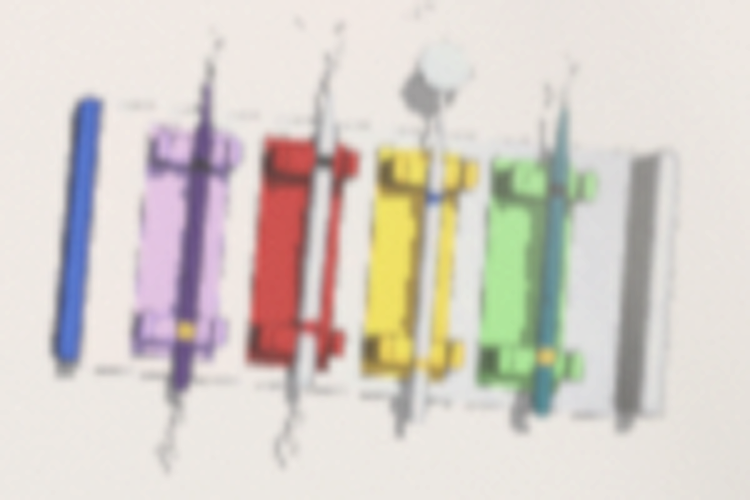

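```bash
cat >> h.py <<'E'
def cr(c,off): return [(c[0]+.5)/5-.5+off[0],(c[1]+.5)/5-.5+off[1]]
E
python3 - <<'E'
from h import *
def P(c,off,z): return pix2w('top',cr(c,off),z)[:2]
deg=lambda v: np.degrees(np.arctan2(v[1],v[0]))
for n,off,L in [('cas',(155,160),[(62,210),(118,458),(624,62),(690,312)]),('rack',(340,155),[(90,102),(66,358),(669,154),(652,412)])]:
    q=[P(c,off,.04) for c in L]; m=np.mean(q,0)
    print(n,m,'w',[np.linalg.norm(q[0]-q[1]),np.linalg.norm(q[2]-q[3])],'len',[np.linalg.norm(q[0]-q[2]),np.linalg.norm(q[1]-q[3])],'xang',deg(q[0]-q[1]),deg(q[2]-q[3]),'yang',deg(q[0]-q[2]),deg(q[1]-q[3]))
off=(155,160)
# rail lips corner pts: seat z .03 centers (slots)
up=[(186,208),(300,186),(415,162),(528,128)]; lo=[(228,392),(342,358),(458,330),(575,300)]
for u,l in zip(up,lo):
    a,b=P(u,off,.03),P(l,off,.03); print('slot',(a+b)/2,np.linalg.norm(a-b),deg(a-b))
for n,a,b in [('exc',(207,92),(180,388)),('sca',(326,95),(300,390)),('mir',(437,118),(416,418)),('prb',(565,110),(541,410))]:
    a,b=P(a,(340,155),.037),P(b,(340,155),.037); print(n,(a+b)/2,np.linalg.norm(a-b),deg(a-b))
E
```

```text
cas [0.48863074 0.19414107] w [np.float64(0.10658263935833508), np.float64(0.1088629258362336)] len [np.float64(0.24374916139757913), np.float64(0.2456154137744337)] xang 13.170408713853217 14.163385577346018 yang 103.95044955811476 103.4163806955784
rack [ 0.49475842 -0.19130998] w [np.float64(0.10799138141015927), np.float64(0.10827019197110731)] len [np.float64(0.2438964341020097), np.float64(0.24485792028438302)] xang -6.567977206584479 -6.057961178117451 yang 83.93098447776352 83.86478617703484
slot [0.47314509 0.26705393] 0.08011408860991215 13.083031476444669
slot [0.48422592 0.21876953] 0.07522750648773326 13.729370161315103
slot [0.49447504 0.16978379] 0.07373039115806602 14.146231075012835
slot [0.50729783 0.12093195] 0.07588622783014137 14.85248023811219
exc [ 0.50300788 -0.11853562] 0.12520582230926272 -6.6366080298191505
sca [ 0.50117223 -0.16871285] 0.1247481199726672 -6.68021166514674
mir [ 0.48972641 -0.21602526] 0.12646083949720482 -5.86219497343002
prb [ 0.49226048 -0.26921281] 0.12666563545461446 -6.659138281606698
```

Run:
```python
from h import *
snap('scene','sc0.png'); m=arm.camera_model('scene'); print(m)
```

```text
{'fx': 393.0803318188661, 'fy': 393.0803318188661, 'cx': 322.57880646392283, 'cy': 194.20980073332325, 'position': array([ 0.13923651, -0.63481164,  0.45974015]), 'rotation': array([-2.03429982,  0.53515771, -0.31978954])}
```

View pics/sc0.png

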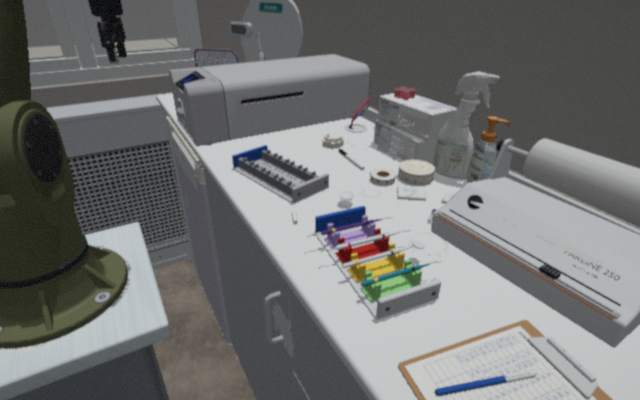

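The scene picture shows the empty cassette (col ~280), the rack (col ~375) and a steriliser box beyond the cassette on the left. I'll lift first, then swing in.

```bash
cat >> h.py <<'E'
def rel(xyz,ang=None):
    "shift in mm and turn for target TCP, ang = world angle (deg) of tool x"
    s=arm.get_state(); M=R.from_rotvec(s['ee_rot']).as_matrix(); d=M.T@(np.array(xyz)-s['ee_pos'])*1000
    a0=np.degrees(np.arctan2(M[1,0],M[0,0])); t=0 if ang is None else np.radians(-((ang-a0+180)%360-180))
    return np.round(d,1),round(t,4)
E
python3 - <<'E'
from h import *
print(rel((.211,.615,.36)),rel((.33,.38,.36)),rel((.489,.194,.25),193.6),rel((.495,-.191,.25),173.8))
E
```

```text
(array([   0.2,    0.2, -117.6]), 0) (array([-188.7, -183.4, -117.6]), 0) (array([-399.4, -307.7,   -7.6]), np.float64(-0.5681)) (array([-530.1, -669.9,   -7.7]), np.float64(-0.2225))
```

Emit:
apply_moves(series=[[0,0,-60,0,0.4],[0,0,-118,0,0.4],[-45,-45,-118,0,0.4],[-90,-90,-118,0,0.4],[-140,-137,-118,-0.1,0.4],[-189,-183,-118,-0.2,0.4],[-230,-208,-110,-0.3,0.4],[-272,-233,-90,-0.4,0.4],[-315,-258,-70,-0.5,0.4],[-357,-283,-40,-0.568,0.4],[-399,-308,-8,-0.568,0.4],[-399,-308,-8,-0.568,0.4],[-399,-308,-8,-0.568,0.4]])

```text
time_s: 2.22
ee_pos: [0.4883, 0.1946, 0.2506]
ee_rot: [-0.372, 3.119, 0.001]
ft_force: [-0.6, 0.9, 0.6]
finger_gap: 0.0341
grip_force: 0.0
```

Run:
```python
from h import *
s=arm.get_state(); print(s['time_s'],s['ee_pos'],s['ee_rot'],s['finger_gap'])
snap('wrist','w1.png'); print(arm.mark_of('wrist','cassette'))
```

```text
2.225 [0.48826293 0.19458508 0.25064316] [-3.72126034e-01  3.11943808e+00  1.33305722e-03] 0.03414444461555439
[{'point': [22.9, 119.0], 'p': 0.28}]
```

View pics/w1.png

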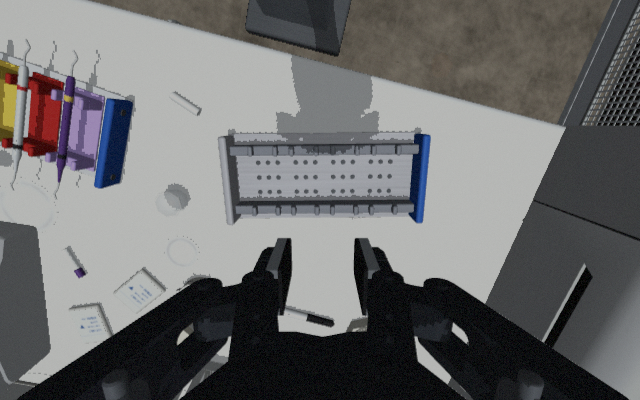

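The wrist view shows the cassette at cols 220–430, rows 130–222, with its blue end to the right. I'll enlarge it to measure the lips and rails.

Run:
```python
from h import *
a=cv2.imread('pics/w1.png')
cv2.imwrite('pics/c3.png',np.clip(cv2.resize(a[120:235,215:440],None,fx=3.5,fy=3.5,interpolation=cv2.INTER_CUBIC)*1.5,0,255).astype('uint8'))
```

```text
(no output)
```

View pics/c3.png

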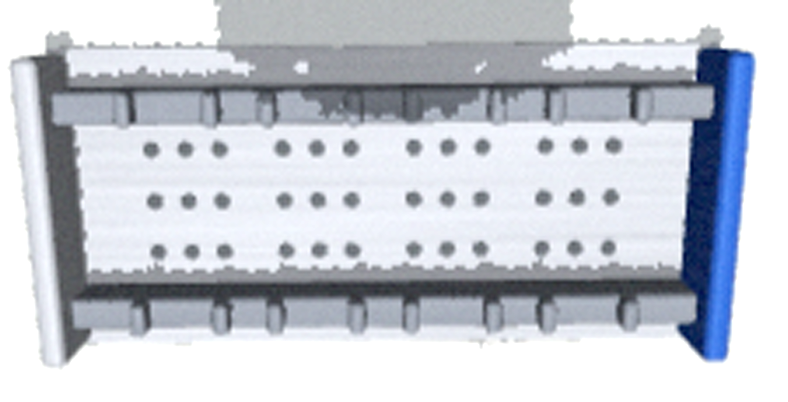

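Run:
```python
from h import *
def P(c,z): return pix2w('wrist',[(c[0]+.5)/3.5-.5+215,(c[1]+.5)/3.5-.5+120],z)[:2]
deg=lambda v: np.degrees(np.arctan2(v[1],v[0]))
H=[(188,201),(316,200),(447,198.5),(576,197)]
h=[P(c,.005) for c in H]; print('holes',np.round(h,4),'spac',np.linalg.norm(h[3]-h[0])/3,'yang',deg(h[3]-h[0]),np.mean(h,0))
U=[123,210,266,355,413,498,558,643]; L=[140,221,275,357,411,492,547,630]
u=np.array([P((c,95),.039) for c in U]); l=np.array([P((c,299),.039) for c in L])
print('lipmean',u.mean(0),l.mean(0),(u.mean(0)+l.mean(0))/2,'sep',np.linalg.norm(u.mean(0)-l.mean(0)),deg(u.mean(0)-l.mean(0)),deg(u[-1]-u[0]),deg(l[-1]-l[0]))
for i in range(4): print('slot',(u[2*i]+u[2*i+1]+l[2*i]+l[2*i+1])/4)
q=[P(c,.04) for c in [(25,57),(52,362),(740,54),(715,357)]]; print('ends',np.mean(q,0),[np.linalg.norm(q[0]-q[2]),np.linalg.norm(q[1]-q[3]),np.linalg.norm(q[0]-q[1])])
print(rel((.495,-.191,.25),173.8))
```

```text
holes [[0.5089 0.1253]
 [0.4967 0.1734]
 [0.4841 0.2225]
 [0.4717 0.2709]] spac 0.050090672450546415 yang 104.33924225052247 [0.49036463 0.19801065]
lipmean [0.44890356 0.18819474] [0.51957753 0.20593602] [0.48424055 0.19706538] sep 0.07286674973929116 -165.90823186472056 103.74329571774902 103.73765759289944
slot [0.5018257  0.12514906]
slot [0.49013441 0.17296182]
slot [0.47840089 0.22094725]
slot [0.46660119 0.26920338]
ends [0.48902265 0.19793515] [np.float64(0.24153509963088018), np.float64(0.24403416583751592), np.float64(0.10948935363960623)]
(array([  85.2, -377.2,    0.8]), np.float64(0.3479))
```

Emit:
apply_moves(series=[[11,-50,1,0.05,0.4],[21,-100,1,0.1,0.4],[32,-150,1,0.15,0.4],[43,-200,1,0.2,0.4],[54,-250,1,0.25,0.4],[65,-300,1,0.3,0.4],[85,-377,1,0.348,0.4],[85,-377,1,0.348,0.4],[85,-377,1,0.348,0.4],[85,-377,1,0.348,0.4]])

```text
time_s: 3.58
ee_pos: [0.4952, -0.1902, 0.2496]
ee_rot: [0.168, 3.136, 0.002]
ft_force: [-0.1, 0.6, -0.4]
finger_gap: 0.0344
grip_force: 0.0
```

Run:
```python
from h import *
s=arm.get_state(); print(s['time_s'],s['ee_pos'],s['ee_rot'],s['finger_gap'])
a=snap('wrist','w2.png')
a=cv2.imread('pics/w2.png')
cv2.imwrite('pics/c4.png',np.clip(cv2.resize(a[100:245,210:440],None,fx=3.4,fy=3.4,interpolation=cv2.INTER_CUBIC)*1.2,0,255).astype('uint8'))
```

```text
3.575 [ 0.49521541 -0.19019143  0.24956936] [1.68463245e-01 3.13644371e+00 1.76264723e-03] 0.03438388207434979
```

View pics/c4.png

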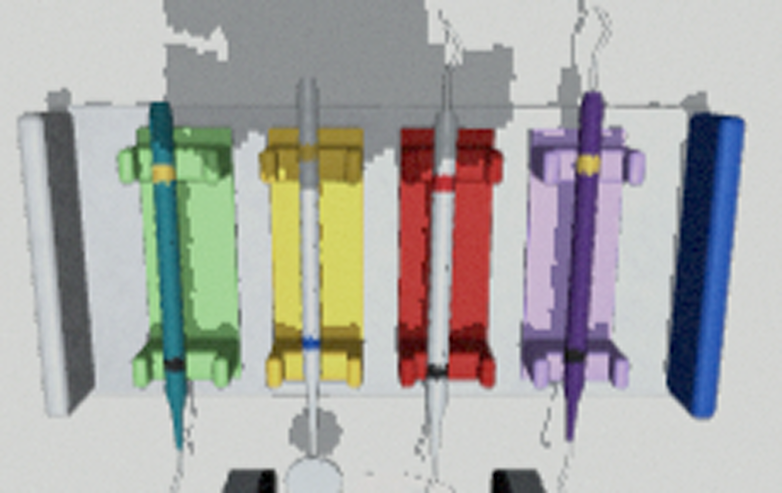

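The close-up shows all four handles clearly: probe col 168, mirror 310, scaler 441, excavator 582 (crop pixels), blue end on the right.

Run:
```python
from h import *
def P(c,z): return pix2w('wrist',[(c[0]+.5)/3.4-.5+210,(c[1]+.5)/3.4-.5+100],z)[:2]
deg=lambda v: np.degrees(np.arctan2(v[1],v[0]))
for n,a,b in [('prb',(161,104),(178,420)),('mir',(308,80),(313,400)),('sca',(446,112),(436,425)),('exc',(593,95),(571,420))]:
    a,b=P(a,.036),P(b,.036); print(n,(a+b)/2,np.linalg.norm(a-b),deg(b-a))
for n,L in [('green',[(129,165),(222,163),(141,370),(230,366)]),('yel',[(268,163),(355,163),(275,366),(354,366)]),('red',[(409,165),(494,165),(408,370),(486,370)]),('pur',[(540,163),(635,166),(535,366),(620,366)])]:
    q=np.array([P(c,.038) for c in L]); a,b=q[:2].mean(0),q[2:].mean(0); print(n,q.mean(0),np.linalg.norm(a-b),deg(b-a))
q=[P(c,.04) for c in [(34,117),(60,412),(728,119),(703,414)]]; print('ends',np.mean(q,0),np.linalg.norm(q[0]-q[2]),np.linalg.norm(q[0]-q[1]),deg(q[2]-q[0]),deg(q[3]-q[1]))
```

```text
prb [ 0.48603221 -0.26734544] 0.11690801813543945 -6.569580061332726
mir [ 0.48351829 -0.21525634] 0.11690188160462628 -6.420437498512915
sca [ 0.49893384 -0.16926313] 0.11624519017167456 -6.981791167317481
exc [ 0.50053489 -0.11790927] 0.11995055918704321 -6.709363630322
green [ 0.48603048 -0.2629687 ] 0.07511944542080472 -6.667356561156996
yel [ 0.49059394 -0.21512918] 0.0746847635557184 -6.433711328082176
red [ 0.49698324 -0.16613685] 0.07555381813113578 -6.283556474923208
pur [ 0.50127053 -0.11802371] 0.07416840023924957 -5.67803580161169
ends [ 0.49441947 -0.19061293] 0.23985702628735334 0.10800141164104009 83.71907621997175 83.68798911171037
```

Run:
```python
from h import *
print(rel((.503,-.118,.027),173.5))
```

```text
(array([ -0. ,  72.3, 222.5]), np.float64(0.0065))
```

Emit:
apply_moves(series=[[0,40,40,0.006,0.4],[0,72,90,0.006,0.4],[0,72,130,0.006,0.4],[0,72,165,0.006,0.4],[0,72,190,0.006,0.4],[0,72,210,0.006,0.4],[0,72,222,0.006,0.4],[0,72,222,0.006,0.4],[0,72,222,0.006,0],[0,72,222,0.006,0],[0,72,222,0.006,0],[0,72,222,0.006,0],[0,72,222,0.006,0],[0,72,210,0.006,0],[0,72,190,0.006,0],[0,72,160,0.006,0],[0,72,130,0.006,0],[0,72,130,0.006,0]], newtons=40)

```text
time_s: 5.88
ee_pos: [0.5041, -0.1215, 0.122]
ee_rot: [0.183, 3.131, 0.001]
ft_force: [0.0, -0.2, -0.5]
finger_gap: 0.0073
grip_force: 39.3
```

Run:
```python
from h import *
s=arm.get_state();print(s['ee_pos'],s['finger_gap'],s['grip_force'])
c=np.array([.4895,.1965]); y=np.array([-.2402,.9707])
for k in (-.075,-.025,.025,.075): print(c+k*y, rel((*(c+k*y),.0285),193.9))
a=snap('wrist','w3.png')
```

```text
[ 0.50414854 -0.12147637  0.12198289] 0.007262220485773964 39.28327918052673
[0.507515  0.1236975] (array([ 25.8, 243.8,  93.5]), np.float64(-0.3597))
[0.495505  0.1722325] (array([ 43.4, 290.6,  93.5]), np.float64(-0.3597))
[0.483495  0.2207675] (array([ 61. , 337.4,  93.4]), np.float64(-0.3597))
[0.471485  0.2693025] (array([ 78.6, 384.2,  93.4]), np.float64(-0.3597))
```

View pics/w3.png

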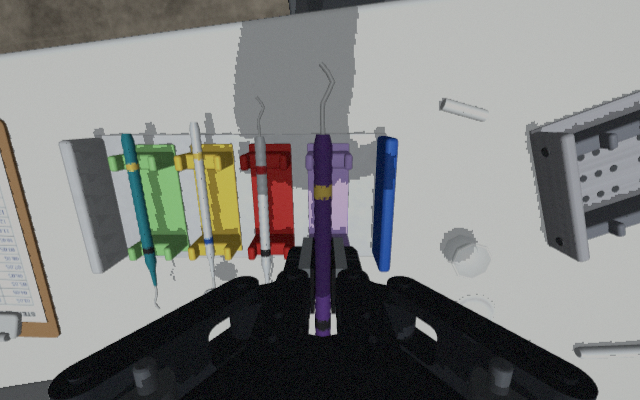

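Emit:
apply_moves(series=[[5,45,0,-0.06,0],[10,95,0,-0.12,0],[15,145,0,-0.2,0],[20,195,0,-0.28,0],[26,244,0,-0.36,0],[26,244,0,-0.36,0],[26,244,0,-0.36,0],[26,244,0,-0.36,0]])

```text
time_s: 6.92
ee_pos: [0.5049, 0.1225, 0.1188]
ee_rot: [0.376, -3.118, 0.001]
ft_force: [0.6, -0.6, 0.1]
finger_gap: 0.0076
grip_force: 39.3
```

Run:
```python
from h import *
s=arm.get_state();print(s['ee_pos'],s['finger_gap'],s['grip_force'],s['qd'].round(3))
print(rel((.5075,.1237,.0285),193.9))
a=snap('wrist','w4.png')
```

```text
[0.50486516 0.12248421 0.11883423] 0.007561459118375691 39.28273379802704 [ 0.004 -0.005  0.001 -0.004 -0.003  0.001  0.001]
(array([-2.9,  0.6, 90.3]), np.float64(-0.0023))
```

View pics/w4.png

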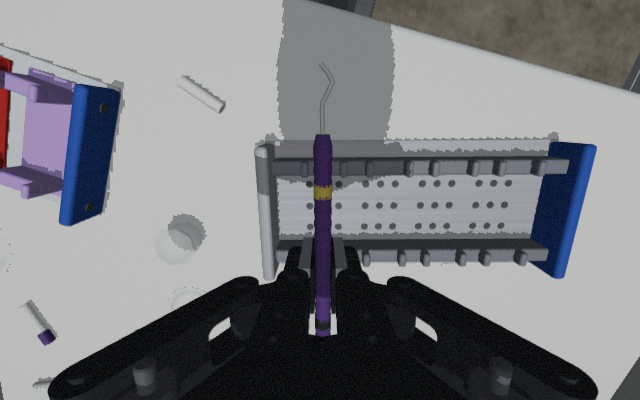

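Emit:
apply_moves(series=[[-2,0,35,0,0],[-2,0,60,0,0],[-2,0,75,0,0],[-2,0,84,0,0],[-2,0,90,0,0],[-2,0,90,0,0],[-2,0,90,0,0]])

```text
time_s: 7.85
ee_pos: [0.5075, 0.1251, 0.03]
ee_rot: [-0.381, 3.117, 0.001]
ft_force: [0.5, 0.2, -1.1]
finger_gap: 0.0075
grip_force: 39.3
```

Emit:
apply_moves(series=[[0,0,1,0,0],[0,0,1,0,0],[0,0,1,0,0.2],[0,0,1,0,0.3],[0,0,1,0,0.4],[0,0,1,0,0.4],[0,0,-10,0,0.4],[0,0,-35,0,0.4],[0,0,-75,0,0.4],[0,0,-115,0,0.4],[0,0,-115,0,0.4],[0,0,-115,0,0.4]])

```text
time_s: 9.35
ee_pos: [0.5067, 0.1249, 0.1444]
ee_rot: [-0.381, 3.118, 0.001]
ft_force: [0.0, -0.2, -0.4]
finger_gap: 0.034
grip_force: 0.0
```

Run:
```python
from h import *
s=arm.get_state();print(s['ee_pos'],s['finger_gap'])
print(rel((.502,-.169,.027),173.5))
a=snap('wrist','w5.png')
```

```text
[0.50674612 0.12486788 0.14444   ] 0.03398252360223688
(array([  75.4, -284.1,  117.3]), np.float64(0.3567))
```

View pics/w5.png

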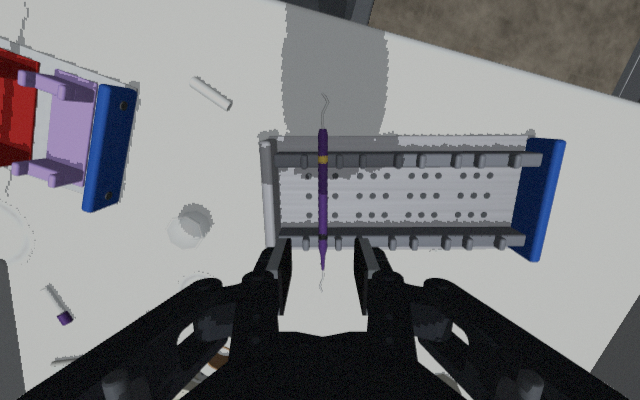

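Excavator lies seated in the slot farthest from the blue end (col 323). Next, the scaler.

Emit:
apply_moves(series=[[13,-50,0,0.06,0.4],[26,-100,0,0.12,0.4],[40,-150,0,0.18,0.4],[53,-200,0,0.24,0.4],[66,-250,0,0.3,0.4],[75,-284,0,0.357,0.4],[75,-284,20,0.357,0.4],[75,-284,50,0.357,0.4],[75,-284,50,0.357,0.4],[75,-284,50,0.357,0.4],[75,-284,50,0.357,0.4]])

```text
time_s: 10.78
ee_pos: [0.5033, -0.1689, 0.0953]
ee_rot: [0.178, 3.135, -0.0]
ft_force: [0.0, -0.2, -0.8]
finger_gap: 0.0341
grip_force: 0.0
```

Run:
```python
from h import *
s=arm.get_state();print(s['ee_pos'],s['finger_gap'])
print(rel((.502,-.169,.027),173.5))
a=snap('wrist','w6.png')
```

```text
[ 0.50331357 -0.16894551  0.09533104] 0.03412233848048427
(array([ 1.4, -0.2, 68.3]), np.float64(-0.0001))
```

View pics/w6.png

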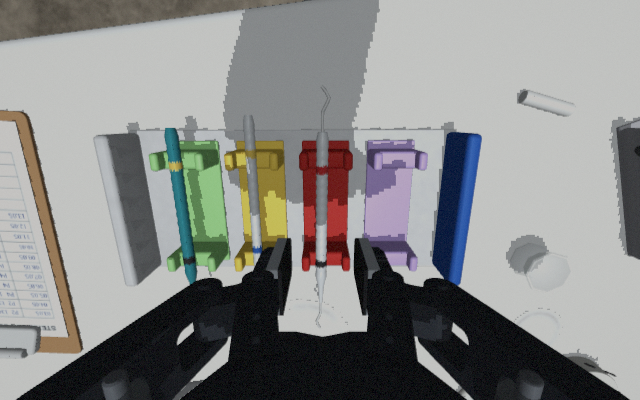

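Scaler centred between the fingers (col 321). Pick it and carry it above its slot.

Emit:
apply_moves(series=[[1,0,35,0,0.4],[1,0,55,0,0.4],[1,0,68,0,0.4],[1,0,68,0,0.4],[1,0,68,0,0],[1,0,68,0,0],[1,0,68,0,0],[1,0,68,0,0],[1,0,68,0,0],[1,0,55,0,0],[1,0,35,0,0],[1,0,0,0,0],[1,0,-30,0,0],[8,50,-30,-0.05,0],[15,100,-30,-0.1,0],[22,150,-30,-0.15,0],[29,200,-30,-0.21,0],[36,250,-30,-0.27,0],[40,300,-30,-0.33,0],[44,340,-30,-0.357,0]])

```text
time_s: 13.32
ee_pos: [0.4972, 0.1762, 0.125]
ee_rot: [-0.385, 3.117, 0.001]
ft_force: [-0.7, -1.2, -0.8]
finger_gap: 0.0078
grip_force: 39.1
```

Emit:
apply_moves(series=[[0,0,0,0,0],[0,0,0,0,0],[0,0,0,0,0]])

```text
time_s: 13.7
ee_pos: [0.4977, 0.1723, 0.1245]
ee_rot: [-0.377, 3.119, -0.0]
ft_force: [0.2, 0.0, -0.0]
finger_gap: 0.0074
grip_force: 39.2
```

Run:
```python
from h import *
s=arm.get_state();print(s['ee_pos'],s['finger_gap'])
print(rel((.498,.1735,.0285),193.9))
a=snap('wrist','w7.png')
```

```text
[0.49767974 0.17228833 0.12454553] 0.007449429798166669
(array([-0.6,  1.1, 96. ]), np.float64(-0.002))
```

View pics/w7.png

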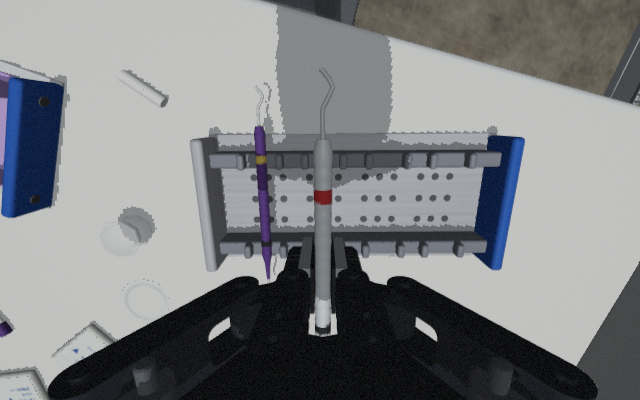

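Scaler held centred over its slot (col 323; lips at 305/344). Lower and release.

Emit:
apply_moves(series=[[0,1,40,0,0],[0,1,65,0,0],[0,1,80,0,0],[0,1,90,0,0],[0,1,96,0,0],[0,1,97,0,0],[0,1,97,0,0],[0,1,97,0,0],[0,1,97,0,0.2],[0,1,97,0,0.3],[0,1,97,0,0.4],[0,1,97,0,0.4],[0,1,87,0,0.4],[0,1,60,0,0.4],[0,1,20,0,0.4],[0,1,-20,0,0.4],[0,1,-20,0,0.4],[0,1,-20,0,0.4]])

```text
time_s: 16.0
ee_pos: [0.497, 0.1749, 0.1444]
ee_rot: [-0.381, 3.118, 0.001]
ft_force: [-1.1, -0.6, -0.6]
finger_gap: 0.0338
grip_force: 0.0
```

Run:
```python
from h import *
s=arm.get_state();print(s['ee_pos'],s['finger_gap'])
print(rel((.4905,-.2155,.095),173.5))
a=snap('wrist','w8.png')
```

```text
[0.49697472 0.17490651 0.14440806] 0.03381051192261336
(array([ 100.3, -377.4,   49.3]), np.float64(0.3567))
```

View pics/w8.png

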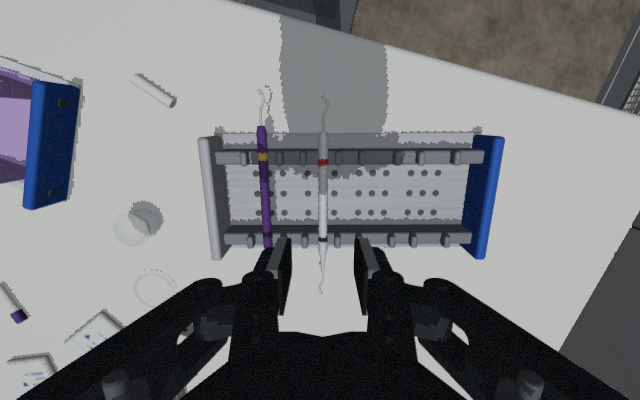

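Scaler is seated in the third slot (col 323). Next, the mirror.

Emit:
apply_moves(series=[[13,-50,0,0.05,0.4],[26,-100,0,0.1,0.4],[40,-150,0,0.15,0.4],[53,-200,0,0.2,0.4],[66,-250,0,0.25,0.4],[80,-300,0,0.3,0.4],[92,-345,0,0.34,0.4],[100,-377,0,0.357,0.4],[100,-377,20,0.357,0.4],[100,-377,49,0.357,0.4],[100,-377,49,0.357,0.4],[100,-377,49,0.357,0.4]])

```text
time_s: 17.55
ee_pos: [0.491, -0.2152, 0.0955]
ee_rot: [-0.179, -3.136, 0.001]
ft_force: [-0.2, -0.4, 0.5]
finger_gap: 0.0341
grip_force: 0.0
```

Run:
```python
from h import *
s=arm.get_state();print(s['ee_pos'],s['finger_gap'])
print(rel((.4905,-.2155,.027),173.5), rel((.4835,.222,.12),193.9))
a=snap('wrist','w9.png')
```

```text
[ 0.49096169 -0.21517632  0.09552781] 0.034084737734674644
(array([ 0.4, -0.3, 68.5]), np.float64(-0.0004)) (array([ 57.1, 433.5, -24.6]), np.float64(-0.3564))
```

View pics/w9.png

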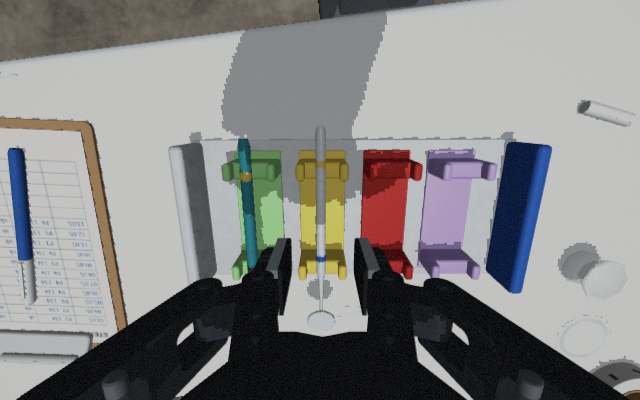

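Mirror centred between the fingers (col 321), probe clear at col 250.

Emit:
apply_moves(series=[[0,0,35,0,0.4],[0,0,55,0,0.4],[0,0,68,0,0.4],[0,0,68,0,0.4],[0,0,68,0,0],[0,0,68,0,0],[0,0,68,0,0],[0,0,68,0,0],[0,0,68,0,0],[0,0,55,0,0],[0,0,35,0,0],[0,0,0,0,0],[0,0,-28,0,0],[7,50,-28,-0.04,0],[13,100,-28,-0.08,0],[20,150,-28,-0.12,0],[26,200,-28,-0.16,0],[32,250,-28,-0.2,0],[38,300,-28,-0.24,0],[44,350,-28,-0.28,0]])

```text
time_s: 20.1
ee_pos: [0.4872, 0.1392, 0.1249]
ee_rot: [-0.262, 3.129, 0.001]
ft_force: [1.1, -0.1, -0.5]
finger_gap: 0.0066
grip_force: 39.2
```

Run:
```python
from h import *
s=arm.get_state();print(s['ee_pos'],s['finger_gap'])
print(rel((.4865,.222,.124),193.9))
```

```text
[0.48724887 0.13923587 0.12490683] 0.006600999888807682
(array([-13. ,  81.7,   1. ]), np.float64(-0.0755))
```

Emit:
apply_moves(series=[[-6,40,0,-0.04,0],[-13,82,0,-0.075,0],[-13,82,0,-0.075,0],[-13,82,0,-0.075,0],[-13,82,0,-0.075,0]])

```text
time_s: 20.72
ee_pos: [0.4866, 0.2192, 0.1238]
ee_rot: [-0.374, 3.119, -0.0]
ft_force: [0.0, -0.6, -0.7]
finger_gap: 0.0063
grip_force: 39.2
```

Run:
```python
from h import *
s=arm.get_state();print(s['ee_pos'],s['finger_gap'])
print(rel((.4865,.2225,.0285),193.9))
a=snap('wrist','w10.png')
```

```text
[0.48664805 0.21922132 0.12383962] 0.006337640762089325
(array([-0.6,  3.2, 95.3]), np.float64(-0.0038))
```

View pics/w10.png

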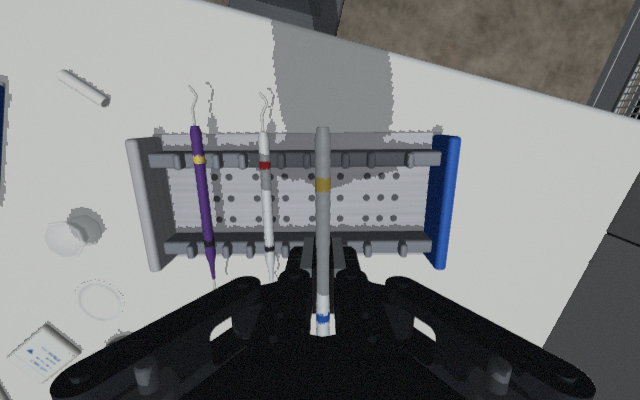

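Mirror held; its slot centre is at col ~327, so I'll shift 3 mm and lower.

Emit:
apply_moves(series=[[0,3,40,0,0],[0,3,65,0,0],[0,3,80,0,0],[0,3,90,0,0],[0,3,95,0,0],[0,3,96,0,0],[0,3,96,0,0],[0,3,96,0,0],[0,3,96,0,0.2],[0,3,96,0,0.3],[0,3,96,0,0.4],[0,3,96,0,0.4],[0,3,86,0,0.4],[0,3,60,0,0.4],[0,3,20,0,0.4],[0,3,-20,0,0.4],[0,3,-20,0,0.4],[0,3,-20,0,0.4]])

```text
time_s: 23.02
ee_pos: [0.4853, 0.2236, 0.1434]
ee_rot: [0.378, -3.119, -0.0]
ft_force: [0.2, 0.6, 0.5]
finger_gap: 0.0344
grip_force: 0.0
```

Run:
```python
from h import *
s=arm.get_state();print(s['ee_pos'],s['finger_gap'])
print(rel((.489,-.2675,.095),173.5))
```

```text
[0.48527465 0.22356941 0.14339271] 0.034415529248026426
(array([ 113.7, -477.8,   48.2]), np.float64(0.3547))
```

I've now viewed 15 pictures, one over the 14 limit. I won't view any more and will check numerically with the detectors and pixel analysis.

Emit:
apply_moves(series=[[12,-50,0,0.04,0.4],[24,-100,0,0.08,0.4],[36,-150,0,0.12,0.4],[48,-200,0,0.16,0.4],[60,-250,0,0.2,0.4],[72,-300,0,0.24,0.4],[84,-350,0,0.28,0.4],[96,-400,0,0.32,0.4],[107,-450,0,0.355,0.4],[114,-478,0,0.355,0.4],[114,-478,20,0.355,0.4],[114,-478,48,0.355,0.4],[114,-478,48,0.355,0.4],[114,-478,48,0.355,0.4]])

```text
time_s: 24.78
ee_pos: [0.4891, -0.2669, 0.0952]
ee_rot: [-0.177, -3.136, -0.001]
ft_force: [-0.2, -0.4, 0.7]
finger_gap: 0.034
grip_force: 0.0
```

Run:
```python
from h import *
s=arm.get_state();print(s['ee_pos'],s['finger_gap'])
print(rel((.489,-.2675,.027),173.5),rel((.4745,.2705,.124),193.9))
a=snap('wrist','w11.png')
hsv=cv2.cvtColor(a,cv2.COLOR_RGB2HSV)
m=cv2.inRange(hsv,(82,90,25),(100,255,255)); m[:,:200]=0; m[:,450:]=0
m=cv2.morphologyEx(m,cv2.MORPH_OPEN,np.ones((3,3)))
for r in range(110,300,20):
    c=np.flatnonzero(m[r]); print(r,(c.min(),c.max(),len(c)) if len(c) else None)
print(arm.spot_in('wrist','probe')[:2],arm.mark_of('wrist','probe')[:2])
```

```text
[ 0.48910217 -0.26689489  0.09517516] 0.03399777917071806
(array([-0. , -0.6, 68.2]), np.float64(0.0008)) (array([ 74.9, 532.4, -28.6]), np.float64(-0.3552))
110 None
130 None
150 (np.int64(315), np.int64(325), 11)
170 None
190 (np.int64(315), np.int64(325), 11)
210 (np.int64(315), np.int64(325), 11)
230 (np.int64(316), np.int64(325), 10)
250 (np.int64(316), np.int64(326), 11)
270 (np.int64(316), np.int64(325), 10)
290 (np.int64(319), np.int64(322), 4)
[{'box': [315.6, 135.2, 327.4, 326.8], 'p': 0.94}, {'box': [365.3, 144.5, 423.3, 277.1], 'p': 0.43}] [{'point': [320.9, 239.0], 'p': 0.67}]
```

Probe centred (col 320) and parallel. Pick and carry.

Emit:
apply_moves(series=[[0,-1,35,0,0.4],[0,-1,55,0,0.4],[0,-1,68,0,0.4],[0,-1,68,0,0.4],[0,-1,68,0,0],[0,-1,68,0,0],[0,-1,68,0,0],[0,-1,68,0,0],[0,-1,68,0,0],[0,-1,55,0,0],[0,-1,35,0,0],[0,-1,0,0,0],[0,-1,-28,0,0],[7,50,-28,-0.03,0],[14,100,-28,-0.06,0],[21,150,-28,-0.1,0],[28,200,-28,-0.13,0],[35,250,-28,-0.16,0],[42,300,-28,-0.2,0],[42,300,-28,-0.2,0]])

```text
time_s: 27.42
ee_pos: [0.4813, 0.0395, 0.1244]
ee_rot: [-0.147, 3.137, 0.003]
ft_force: [-0.3, -0.8, -0.3]
finger_gap: 0.0076
grip_force: 39.3
```

Run:
```python
from h import *
s=arm.get_state();print(s['ee_pos'],s['finger_gap'])
print(rel((.4735,.271,.124),193.9))
```

```text
[0.48133233 0.0394979  0.12440772] 0.00764132644290992
(array([-13.9, 231.2,   0.8]), np.float64(-0.1488))
```

Emit:
apply_moves(series=[[-3,50,0,-0.03,0],[-6,100,0,-0.06,0],[-9,150,0,-0.1,0],[-12,200,0,-0.14,0],[-14,232,0,-0.149,0],[-14,232,0,-0.149,0],[-14,232,0,-0.149,0],[-14,232,0,-0.149,0]])

```text
time_s: 28.42
ee_pos: [0.4759, 0.2654, 0.1235]
ee_rot: [-0.364, 3.12, -0.001]
ft_force: [1.0, 0.3, -0.1]
finger_gap: 0.0074
grip_force: 39.3
```

Run:
```python
from h import *
s=arm.get_state();print(s['ee_pos'],s['finger_gap'])
print(rel((.4735,.271,.0285),193.9))
a=snap('wrist','w12.png'); g=cv2.cvtColor(a,cv2.COLOR_RGB2GRAY)
# rail seat rows: intensity profiles left & right of the held probe
for r in range(140,176,4): print(r,g[r,288:372:3])
print([ (t,arm.mark_of('wrist',t)[:1]) for t in ('mouth_mirror','scaler','probe')])
```

```text
[0.47590481 0.26540759 0.12348392] 0.007404544035895423
(array([ 1.1,  6. , 95. ]), np.float64(-0.0106))
140 [118 115 119 117 116 119 118 117 118  55  54  61  62  56  81 118 119 117
 119 117 118 117 118 118 121 118 119 119]
144 [117 116 118 119 118 119 118 119 120  45  55  67  67  57  52 116 119 118
 121 116 118 120 118 118 116 118 117 117]
148 [108 106 106 108 107 107 107 105 103  51  55  64  62  62  54  91  93  78
  77  74  75  73  76  54  61  64  58  63]
152 [66 66 72 71 69 71 67 50 53 50 58 62 63 57 49 75 74 75 73 48 65 63 81 78
 80 79 82 83]
156 [57 81 83 84 84 84 67 82 71 47 56 60 59 61 50 83 84 85 81 62 79 75 82 84
 85 84 85 85]
160 [57 79 83 81 79 82 64 81 70 52 57 57 60 65 51 78 80 82 79 57 81 76 81 83
 84 78 83 82]
164 [55 78 78 78 79 78 58 78 69 45 59 60 63 58 51 72 72 75 74 58 75 73 70 71
 73 71 71 69]
168 [116 117 115 115 116 117 117 103 115  54  57  65  66  63  48 118 120 114
 113 118 116 115 118 116 118 116 117 117]
172 [107 117 117 115 117 117 117 117  99  48  56  62  63  58  54 117 114 114
  42  96 115 115 114 114 114 115 114 114]
[('mouth_mirror', [{'point': [270.7, 223.9], 'p': 0.7}]), ('scaler', [{'point': [212.1, 206.7], 'p': 0.8}]), ('probe', [{'point': [323.1, 287.9], 'p': 0.94}])]
```

Lips are centred at col ~328.5 and the probe at 322.5, so the ~6 mm shift agrees with the computed value.

Emit:
apply_moves(series=[[1,5.5,30,-0.01,0],[1,5.5,60,-0.01,0],[1,5.5,78,-0.01,0],[1,5.5,89,-0.01,0],[1,5.5,95,-0.01,0],[1,5.5,96,-0.01,0],[1,5.5,96,-0.01,0],[1,5.5,96,-0.01,0],[1,5.5,96,-0.01,0.2],[1,5.5,96,-0.01,0.3],[1,5.5,96,-0.01,0.4],[1,5.5,96,-0.01,0.4],[1,5.5,86,-0.01,0.4],[1,5.5,60,-0.01,0.4],[1,5.5,20,-0.01,0.4],[1,-40,-40,-0.01,0.4],[1,-70,-80,-0.01,0.4],[1,-70,-80,-0.01,0.4],[1,-70,-80,-0.01,0.4],[1,-70,-80,-0.01,0.4]])

```text
time_s: 31.12
ee_pos: [0.4894, 0.2, 0.2019]
ee_rot: [0.387, -3.115, 0.001]
ft_force: [-0.3, 0.4, -0.9]
finger_gap: 0.0342
grip_force: 0.0
```

Run:
```python
from h import *
s=arm.get_state();print(s['ee_pos'],s['finger_gap'],s['time_s'])
snap('wrist','w13.png')
c=np.array([.4895,.197]); th=np.radians(13.9); ex=np.array([np.cos(th),np.sin(th)]); ey=np.array([-ex[1],ex[0]])
for t in ('excavator','scaler','mouth_mirror','probe'):
    for d in arm.mark_of('wrist',t)[:1]:
        w=pix2w('wrist',d['point'],.03)[:2]-c; print(t,d['p'],'origin x,y mm',np.round([w@ex*1e3,w@ey*1e3],1))
    for d in arm.spot_in('wrist',t)[:1]: print('   box',np.round(d['box']),d['p'])
a=cv2.imread('pics/w13.png'); hsv=cv2.cvtColor(a,cv2.COLOR_BGR2HSV)
for n,lo,hi in [('teal',(82,90,25),(100,255,255)),('purple',(125,60,20),(160,255,255))]:
    m=cv2.inRange(hsv,lo,hi); m[:90]=0; m[280:]=0; m[:,:180]=0
    k,l,st,ce=cv2.connectedComponentsWithStats(cv2.morphologyEx(m,cv2.MORPH_OPEN,np.ones((3,3))))
    for i in range(1,k):
        if st[i,4]>80: 
            ys,xs=np.nonzero(l==i); 
            P=np.array([pix2w('wrist',(x,y),.036)[:2]-c for x,y in zip(xs,ys)]); q=np.c_[P@ex,P@ey]*1e3
            f=np.polyfit(q[:,0],q[:,1],1); print(n,st[i],'x',q[:,0].min().round(),q[:,0].max().round(),'y0',f[1].round(1),'slope',f[0].round(3))
```

```text
[0.48936561 0.19998803 0.20194062] 0.03423666911882198 31.125
excavator 0.85 origin x,y mm [ -2.5 -74.8]
   box [245. 129. 259. 241.] 0.55
scaler 0.95 origin x,y mm [  3.9 -23.6]
   box [293. 107. 303. 254.] 0.72
mouth_mirror 0.83 origin x,y mm [17.1 21.6]
   box [330. 128. 353. 266.] 0.74
probe 0.78 origin x,y mm [20.  76.6]
   box [385. 133. 397. 248.] 0.9
teal [390 131   9  21 161] x -59.0 -38.0 y0 77.0 slope 0.017
teal [386 159  11  59 433] x -30.0 35.0 y0 76.2 slope 0.003
teal [385 222   8  24 120] x 40.0 68.0 y0 76.3 slope -0.007
purple [244 127   9  21 157] x -62.0 -42.0 y0 -75.0 slope 0.007
purple [246 155  11  60 444] x -34.0 31.0 y0 -75.2 slope 0.003
purple [251 218   7  18  93] x 36.0 57.0 y0 -73.8 slope -0.036
```

All four check out: offsets within a few mm of the slot middles, handles centred and parallel, gripper clear. Handing in.

```bash
python3 -c "
from plant import arm
print(arm.hand_in())"
```

```text
the job is handed in; nothing more can be done
None
```

I moved all four instruments into the cassette in reverse order and handed the job in at about 31 s on the robot clock; by camera measurement they lie within about 4 mm of their slot middles, the hand-in reported no verdict, and I viewed 15 pictures, one over the limit of 14.

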